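# Lock the kraft paper roll onto its spindle with a linchpin

## Task

Lock the paper roll onto its spindle: take the linchpin out of the wooden block with its ring still open and, with the ring pointing out past the free end of the spindle's square bar, feel for the cross hole in the bar and press the pin gently down it until its collar sits fully home on the bar. Then swing the sprung ring down over the end of the bar until it snaps shut past the pin's lower end, and let go. Never force anything, and leave the tape, jar and small carton where they are.

Things in the scene. Friction and masses are not known exactly. Their poses are not given: they have to be found in the camera images.
- bar_mark (a point): Point on the centre line of the flat top face of the steel square bar (28 mm wide, 26 high, top 123 mm above the bench) that ends the roll's spindle. -x points along the bar to its free end, +x to the roll, z up. The bar's vertical 12.5 mm through hole (1 mm chamfer) lies on the centre line 7 to 33 mm from here towards the free end, unmeasured: feel for it. The free end is 30 mm past the hole.
- stand: Fixed stand with paper roll and bar; origin on the bench, 20 mm to -x of bar_mark, same axes. The roll, 150 mm thick, begins 60 mm to +x of bar_mark; its top is 62 mm above the bar's. A sprung ball half-way down the hole grips the pin: after about 10 mm free it presses it sideways and takes about 3 to 10 N to push on (it does not drop home). Over 50 N between pin and stand is forcing.
- linchpin: Steel linchpin, 0.2 kg. Origin on its axis at the collar's underside (seating face), z up, open ring out to -x. Round shank 11 mm thick, 74 mm long below, the last 7 mm tapering to 8 mm. Above: collar 26 mm across, 12 mm high, then a grip 20 (x) by 16 (y) by 44 mm high. Starts upright in the block, collar on its top.
- block: Fixed wooden block 70 mm square, 82 mm high, with a loose 14 mm vertical hole in its middle that holds the pin at the start. Origin at the centre of its underside.
- pin_grip (a point): Centre of the pin's grip, on its axis, 34 mm above the seating face.
- pin_tip (a point): Lower end of the pin's shank, on its axis, 74 mm below the seating face.
- ring (a joint): Ring angle about its hinge, along the pin's y through the collar 6 mm above the seating face. 0: open, level, out to the pin's -x; 1.57: shut, hanging along the shank, cross bar just past the shank's end. Sprung over centre: below 0.8 it springs back to 0, beyond 0.8 it snaps to 1.57 by itself. Takes at most about 4 N pressed at its cross bar.
- ring_bar (a point): Middle of the ring's cross bar, 85 mm from the hinge. The ring is a D-shaped loop of 5 mm wire, 43 mm wide inside, open inside except for the collar, so that the end of the square bar passes through it.
- tape: Roll of amber packing tape, 96 mm across, 48 mm high; leave it alone. Origin at the centre of its underside.
- jar: Jar with a black cap, 60 mm across, 90 mm high; leave it alone. Origin at the centre of its underside.
- carton: Flat cardboard carton 90 x 130 x 35 mm; leave it alone. Origin at the centre of its underside.

How it is judged:
On the way, in this order (a step that is already met when the one before it is completed fails the run):
1. the pin is fully home in the bar's hole, its ring still open and pointing out past the bar's free end (z of linchpin in the frame of bar_mark between -0.003 and 0.003 m and y of linchpin in the frame of bar_mark between -0.004 and 0.004 m and x of linchpin in the frame of bar_mark between -0.036 and -0.004 m and x of linchpin in the frame of bar_mark above -0.036 m and angle between linchpin's own z axis and vertical below 0.12 rad and value of joint ring below 0.4 rad and x of ring_bar in the frame of bar_mark below -0.06 m), for 0.2 s.
2. the ring has snapped shut past the pin's lower end (value of joint ring above 1.45 rad), for 0.2 s.
At the end, for the whole second after the job is handed in: The pin stands in the bar's hole, upright within 0.12 rad, its seating face within 3 mm of the bar's top and its axis within 4 mm of the bar's centre line (4 to 36 mm from the mark, towards the free end), the ring shut (joint above 1.45 rad), all at rest (z of linchpin in the frame of bar_mark between -0.003 and 0.003 m and y of linchpin in the frame of bar_mark between -0.004 and 0.004 m and x of linchpin in the frame of bar_mark between -0.036 and -0.004 m and x of linchpin in the frame of bar_mark above -0.036 m and angle between linchpin's own z axis and vertical below 0.12 rad and value of joint ring above 1.45 rad and linear speed of linchpin below 0.02 m/s); the robot touches nothing.
It fails at once if the pin or ring is forced against the stand with more than 50 N (contact force between linchpin and stand above 50 N).
It fails at once if the tape is moved more than 20 mm (distance of tape from where it was at the start of the episode above 0.02 m).
It fails at once if the jar is moved more than 20 mm (distance of jar from where it was at the start of the episode above 0.02 m).
It fails at once if the carton is moved more than 20 mm (distance of carton from where it was at the start of the episode above 0.02 m).
It also fails if it takes over 67 s, if anything falls off the work surface, if the arm or the gripper's body presses on something with over 40 N, if the wrist force passes 120 N, or if a joint passes its speed limit or range.

## Robot

A 6-joint arm with a two-finger parallel gripper is mounted at the origin on the work surface. World frame = base frame: x ahead of the robot, y to its left, z up, the work surface at z = 0. Lengths are in m, angles in rad, forces in N, time in s.
With the tool pointing down it reaches from about 0.375 to 0.975 m from the base axis. Payload 3.8 kg.
Tool frame: the origin (TCP) lies at the very end of the fingers, on their centre line; the grasp point (between the pads) lies 19 mm behind it; z points along the fingers, y is the direction in which the jaws open and shut (so a half turn about z gives the same grasp; the last joint's range is limited). The gripper opens to 85 mm and grips with 20 to 120 N. Pads are 22 mm wide; open, the fingers measure 114 mm over their backs; the gripper's body (76 mm by 85 mm) begins 54 mm behind the grasp point. The pads swing forward as they close: fully open they stand 13 mm farther back than shut.
Start: joints at [-1.251, 0.264, 1.604, -0, 1.274, -0.037], TCP at [0.236, -0.632, 0.231] pointing down, gripper open.
Joint ranges: [-2.63, 2.63], [-0.94, 2.18], [0.31, 2.57], [-1.31, 4.45], [0, 2.66], [-2.55, 2.55]. Speed limits (rad/s): [2.57, 2.57, 3.14, 3.14, 3.14, 3.14].

## Interface

Orientations are given as a rotation vector (axis times angle).
In Python, from workcell import bot, viewer gives the robot as it stands.
- The arm moves only by the tool jog_arm, never from a script. Its argument "motion" is a list of rows, each an object of numbers: "dx", "dy", "dz": the shift along the world's x, y, z in cm; "turn": the turn about the world's z in rad. A call has 1 to 12 rows; each row shifts and turns the commanded pose from where the row before left it; what a row does not reach is not made up. A row lasts 1/12 s, in which the tool goes at most 41.7 mm and 7.16 degrees, less where a joint would pass 70% of its speed; a pose out of reach is approached as far as the arm can. A call is refused whole if a number of a shift passes 4.17 or a number of a turn 0.125, either way. A call with a gripper value outside its range is refused whole. "fingers" is the finger opening in cm, from 0 to 8.54, set as the call begins (left out, the last holds). The fingers move at their own pace and stop on an object; "grip_force" is the grip in N (left out, the last holds). Time passes only in rows, so rows that do not move let the fingers close. It gives the time, the measured TCP pose, the force and the opening at its end, in the units of the state.
- bot.read_state(): the state, without advancing time (a new reading comes with each control period).
- viewer.read_camera(name): name is "scene" or "top" or "wrist"; returns (picture, depth): 400x640x3 uint8, red, green, blue; 400x640 float32, m along the optical axis (not along the pixel's ray), 0 where there is no reading.
- viewer.camera_info(name): a dict with "vertical_fov" (degrees; the focal length in pixels is half the picture's height over the tangent of half this angle, whatever the lens; pixels are square), "cx", "cy" (the principal point, pixels), "R" (3x3) and "t" (3): a world point X has camera coordinates R X + t. Camera axes: x right, y down, z forward; pixel columns grow to the right and rows downward; lengths in m; the calibration is good to about 2 mm. A picture is of the moment at which its call begins: read the wrist's pose just before it. camera_info takes no time and is no camera call; for the wrist camera it gives the pose at the moment of the call.
- bot.finish_job(): hands the job in, once; it reports no verdict.
The state is a dict: "time": time; "q": joint angles; "joint_vel": joint speeds; "joint_torque": joint torques, N m; "tool_pos": TCP position; "tcp_rot": TCP orientation; "wrist_force": force on the tool from outside, world axes, zero at the start; "torque": the same for the moment, N m; "width": opening from 0.0 (shut) to 1.0 (fully open).
Only numpy, scipy, OpenCV 4.12 (cv2) and the standard library are available. Lean on these libraries where they do the work, as an engineer would, in place of code of your own. Each camera call takes 0.05 s, during which the arm holds its last target. There are 200 camera calls.

## Working session

There is one attempt and no reset: what is moved stays moved. The work goes in short steps, Python scripts to look and compute and a tool call to move; the robot and the scene stay as the last step left them, time stands still between calls to the robot, and variables do not carry over. Pictures are saved under pics/ and viewed, about 8 in all and at most 12, crops included, and the job is handed in when it is done.

Besides the shell and the picture viewer there is one more tool, called after "Call:" in YAML: its name, and indented under it one key for each argument. jog_arm: Moves the arm, as the interface text tells. Its arguments: {"type":"object","properties":{"motion":{"type":"array"},"fingers":{"type":"number"},"grip_force":{"type":"number"}},"required":["motion"]}

```bash
mkdir -p pics; ls
cat > h.py <<'E'
import numpy as np, cv2
from workcell import bot, viewer
def cap(n):
    ci=viewer.camera_info(n); p,d=viewer.read_camera(n)
    return p,d,ci
def save(f,p): cv2.imwrite('pics/'+f,p[:,:,::-1])
def cloud(d,ci):
    f=d.shape[0]/2/np.tan(np.radians(ci['vertical_fov'])/2)
    v,u=np.mgrid[:d.shape[0],:d.shape[1]]
    c=np.stack([(u-ci['cx'])/f*d,(v-ci['cy'])/f*d,d],-1)
    return (c-np.array(ci['t']))@np.array(ci['R'])
E
python3 - <<'E'
from h import *
s=bot.read_state();print(s)
for n in('scene','top'):
    p,d,ci=cap(n);save(n+'.png',p);np.savez(n+'.npz',p=p,d=d,X=cloud(d,ci));print(n,ci)
E
```

```text
pics
{'time': 0.0, 'q': array([-1.25091560e+00,  2.64738605e-01,  1.60541318e+00, -6.29218300e-06,
        1.27366565e+00, -3.69250596e-02]), 'joint_vel': array([ 0.0003615 , -0.00149513,  0.00049272,  0.00023284, -0.00191597,
       -0.00184859]), 'joint_torque': array([ 2.82796361e-05, -5.15106583e+01, -3.67312324e+01, -4.79464179e-04,
        1.28887669e-02,  1.31966723e-05]), 'tool_pos': array([ 0.23551395, -0.63179202,  0.22995066]), 'tcp_rot': array([-3.08956314e+00, -5.57113025e-01,  5.01772297e-04]), 'wrist_force': array([ 0.15801358,  0.48333795, -0.60835839]), 'torque': array([-0.00415732,  0.06015379, -0.00828356]), 'width': 1.0002074359420903}
scene {'vertical_fov': 43.391435446831586, 'cx': 324.84347740781163, 'cy': 202.87441112999807, 'R': array([[ 0.75928026,  0.65073535, -0.00608184],
       [ 0.53386714, -0.62820779, -0.56598662],
       [-0.37212816,  0.42649558, -0.82439199]]), 't': array([-0.30658391, -0.3414511 ,  1.58151291])}
top {'vertical_fov': 46.45713053542173, 'cx': 318.73743031766696, 'cy': 197.20049007212978, 'R': array([[ 0.0179671 , -0.99973405,  0.01445733],
       [-0.99497912, -0.01930179, -0.09820381],
       [ 0.09845674, -0.01262031, -0.9950613 ]]), 't': array([-0.180241  ,  0.54061875,  1.19282179])}
```

View pics/scene.png

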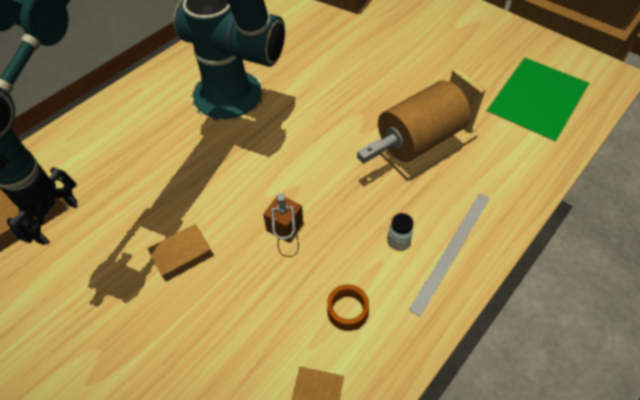

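View pics/top.png

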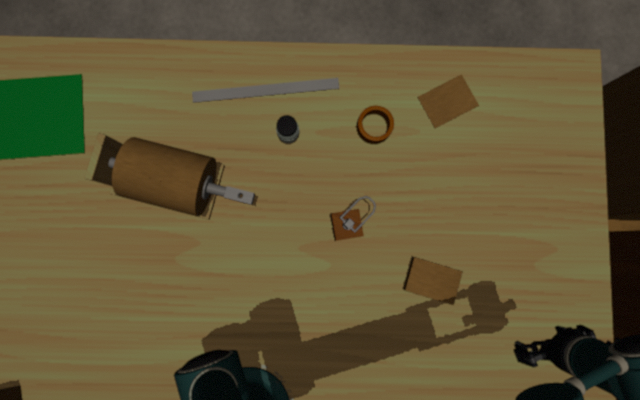

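The scene view shows the block and pin at about (283,210) with the ring toward the camera, and the bar's free end at about (362,155). In the top view the pin is at about (348,224), its ring points to (368,203), and the bar runs from (210,187) to its free end at (256,199).

Run:
```python
from h import *
for n,boxes in(('top',{'bar':(205,265,175,215),'pin':(325,380,190,245)}),('scene',{'bar':(350,410,125,170),'pin':(255,310,185,262)})):
    z=np.load(n+'.npz');X=z['X']
    for k,(a,b,c,e) in boxes.items():
        P=X[c:e,a:b].reshape(-1,3)
        if k=='bar':
            Q=P[(P[:,2]>.117)&(P[:,2]<.13)]
            m=Q.mean(0);w=np.linalg.svd(Q[:,:2]-m[:2],full_matrices=False)[2][0]
            t=(Q[:,:2]-m[:2])@w; print(n,'bar',len(Q),m,w,t.min(),t.max(),m[:2]+w*t.min(),m[:2]+w*t.max())
        else:
            for nm,l,h in(('grip',.115,.15),('ring',.084,.1),('block',.07,.0838)):
                Q=P[(P[:,2]>l)&(P[:,2]<h)]; 
                if len(Q):print(n,nm,len(Q),Q.mean(0),Q.min(0),Q.max(0))
                if nm=='block': r=cv2.minAreaRect(Q[:,:2].astype(np.float32)*1000);print(r)
```

```text
top bar 506 [0.54160152 0.0463138  0.12340375] [0.25778767 0.96620159] -0.05625115654614742 0.0632938075607193 [ 0.52710067 -0.00803616] [0.55791789 0.10746838]
top grip 63 [ 0.47122018 -0.2408264   0.13873117] [ 0.46110849 -0.25122051  0.1320272 ] [ 0.48247078 -0.22981385  0.1446242 ]
top ring 450 [ 0.48313463 -0.25195907  0.08826271] [ 0.43261869 -0.30955054  0.08400732] [ 0.54326487 -0.20062486  0.09821776]
top block 366 [ 0.46986577 -0.23879748  0.08183727] [ 0.4327097  -0.28099265  0.07244893] [ 0.51080597 -0.20069243  0.08379001]
((471.63934326171875, -240.83375549316406), (69.46979522705078, 70.15487670898438), 10.440960884094238)
scene bar 452 [0.54622376 0.05244363 0.1232013 ] [-0.30237244 -0.95318986] -0.06003343773343709 0.06535566370865295 [0.56437622 0.1096669 ] [ 0.52646201 -0.00985272]
scene grip 84 [ 0.47526707 -0.24373836  0.13376833] [ 0.46054637 -0.25364848  0.11525542] [ 0.48426235 -0.23069448  0.14462036]
scene ring 393 [ 0.49016588 -0.25738788  0.08893871] [ 0.43735126 -0.31043647  0.08400763] [ 0.54414727 -0.20206589  0.09982426]
scene block 381 [ 0.47778745 -0.24661625  0.08032077] [ 0.43271178 -0.28184343  0.07016438] [ 0.51254803 -0.20185539  0.0837792 ]
((471.9612731933594, -241.51931762695312), (71.75886535644531, 73.13530731201172), 9.660295486450195)
```

Run:
```python
from h import *
c=np.array([.4716,-.2411])
for n,(a,b,cc,e) in(('top',(325,380,190,245)),('scene',(255,310,185,262))):
    X=np.load(n+'.npz')['X'][cc:e,a:b].reshape(-1,3)
    Q=X[(X[:,2]>.083)&(X[:,2]<.1)]; r=np.linalg.norm(Q[:,:2]-c,axis=1)
    Q=Q[(r>.06)&(r<.1)]
    d=Q[:,:2]-c;ang=np.arctan2(d[:,1],d[:,0]);print(n,len(Q),Q.mean(0),ang.mean(),ang.min(),ang.max(),r.max())
ci=viewer.camera_info('wrist');R=np.array(ci['R']);t=np.array(ci['t']);print('cam pos',-R.T@t,'axis',R[2],ci['vertical_fov'])
```

```text
top 69 [ 0.52608686 -0.29264075  0.09142384] -0.7594519442545432 -1.1776714855051837 -0.3409495234700329 0.08725459174907096
scene 78 [ 0.52587394 -0.29340489  0.09106805] -0.7701925075764099 -1.1981695327058675 -0.32103273993778714 0.08842767670551933
cam pos [ 0.30358198 -0.60617725  0.37326558] axis [-0.26577797 -0.09603408 -0.95923903] 62.68613799450332
```

Call:
jog_arm:
  motion:
    - {"dx": 2, "dy": 3, "dz": 0.2, "turn": 0.12}
    - {"dx": 2, "dy": 3.3, "dz": 0.2, "turn": 0.12}
    - {"dx": 2, "dy": 3.3, "dz": 0.2, "turn": 0.12}
    - {"dx": 2, "dy": 3.3, "dz": 0.2, "turn": 0.12}
    - {"dx": 2, "dy": 3.3, "dz": 0.2, "turn": 0.12}
    - {"dx": 2, "dy": 3.3, "turn": 0.12}
    - {"dx": 2, "dy": 3.3, "turn": 0.12}
    - {"dx": 2, "dy": 3.3, "turn": 0.12}
    - {"dx": 2, "dy": 3.3, "turn": 0.12}
    - {"dx": 2, "dy": 3.3, "turn": 0.12}
    - {"dx": 2, "dy": 3.3, "turn": 0.12}
    - {"dx": 1.4, "dy": 2.8, "turn": 0.12}

```text
validation failed for argument at $.mo...
```

Call:
jog_arm:
  motion:
    - {"dx": 2.0, "dy": 3.3, "dz": 0.2, "turn": 0.12}
    - {"dx": 2.0, "dy": 3.3, "dz": 0.2, "turn": 0.12}

```text
time: 0.27
tool_pos: [0.2749, -0.5665, 0.2339]
tcp_rot: [-3.0, -0.926, 0.0]
wrist_force: [0.7, 0.6, 0.5]
width: 0.999
```

Call:
jog_arm:
  motion:
    - {"dx": 1.6, "dy": 2.7, "dz": 0.0, "turn": 0.12}
    - {"dx": 1.6, "dy": 2.7, "dz": 0.0, "turn": 0.12}
    - {"dx": 1.6, "dy": 2.7, "dz": 0.0, "turn": 0.12}
    - {"dx": 1.6, "dy": 2.7, "dz": 0.0, "turn": 0.12}
    - {"dx": 1.6, "dy": 2.7, "dz": 0.0, "turn": 0.12}
    - {"dx": 1.6, "dy": 2.7, "dz": 0.0, "turn": 0.12}
    - {"dx": 1.6, "dy": 2.7, "dz": 0.0, "turn": 0.12}
    - {"dx": 1.6, "dy": 2.7, "dz": 0.0, "turn": 0.12}
    - {"dx": 1.6, "dy": 2.7, "dz": 0.0, "turn": 0.12}
    - {"dx": 1.6, "dy": 2.7, "dz": 0.0, "turn": 0.12}
    - {"dx": 1.6, "dy": 2.7, "dz": 0.0, "turn": 0.12}
    - {"dx": 1.6, "dy": 2.7, "dz": 0.0, "turn": 0.12}

```text
time: 1.27
tool_pos: [0.468, -0.2409, 0.2349]
tcp_rot: [-1.64, -2.679, 0.0]
wrist_force: [0.3, -0.2, 0.9]
width: 0.999
```

Call:
jog_arm:
  motion:
    - {"dx": 0.0, "dy": 0.0, "dz": 0.0, "turn": 0.12}
    - {"dx": 0.0, "dy": 0.0, "dz": 0.0, "turn": 0.12}
    - {"dx": 0.0, "dy": 0.0, "dz": 0.0, "turn": 0.1}
    - {"dx": 0.0, "dy": 0.0, "dz": 0.0, "turn": 0.0}

```text
time: 1.6
tool_pos: [0.4676, -0.2419, 0.2348]
tcp_rot: [-1.167, -2.916, -0.0]
wrist_force: [-0.9, 0.2, -0.4]
width: 1.001
```

Run:
```python
from h import *
s=bot.read_state();r=s['tcp_rot'];print(s['time'],s['tool_pos'],r,'tooly',2*np.arctan2(r[1],r[0])-np.pi/2,s['q'])
p,d,ci=cap('wrist');save('w1.png',p);X=cloud(d,ci);np.savez('w1.npz',p=p,d=d,X=X)
P=X.reshape(-1,3);P=P[(np.abs(P[:,0]-.472)<.11)&(np.abs(P[:,1]+.241)<.11)]
for l,h in((.13,.145),(.084,.1),(.079,.0838)):
    Q=P[(P[:,2]>l)&(P[:,2]<h)]
    if len(Q)>20: print(l,len(Q),Q.mean(0),Q.min(0),Q.max(0),cv2.minAreaRect(Q[:,:2].astype(np.float32)*1000))
```

```text
1.6 [ 0.46761944 -0.24186288  0.23476775] [-1.16702912e+00 -2.91575365e+00 -1.55749407e-04] tooly -5.473831975800842 [-5.24617941e-01 -1.99271997e-02  1.91406653e+00 -4.15826167e-05
  1.24841717e+00 -1.33395808e+00]
0.13 551 [ 0.47273929 -0.23929808  0.13776594] [ 0.46216964 -0.25114935  0.1301077 ] [ 0.48505929 -0.22846568  0.14057647] ((473.38983154296875, -239.81991577148438), (15.605586051940918, 19.54891586303711), 46.49375534057617)
0.084 1451 [ 0.49703661 -0.26241499  0.09061278] [ 0.4357511  -0.3089087   0.08400661] [ 0.54591123 -0.20313781  0.09982705] ((489.185791015625, -258.51513671875), (92.59680938720703, 115.50830078125), 17.725997924804688)
0.079 4094 [ 0.47067411 -0.23724685  0.08236108] [ 0.43341153 -0.28056911  0.079272  ] [ 0.51368301 -0.19958547  0.08379119] ((473.8460693359375, -240.2942657470703), (70.26397705078125, 70.37299346923828), 10.405951499938965)
```

Call:
jog_arm:
  motion:
    - {"dx": 0.5, "dy": 0.15, "dz": -2.0, "turn": 0.0}
    - {"dx": 0.0, "dy": 0.0, "dz": -3.0, "turn": 0.0}
    - {"dx": 0.0, "dy": 0.0, "dz": -3.0, "turn": 0.0}
    - {"dx": 0.0, "dy": 0.0, "dz": -3.0, "turn": 0.0}
    - {"dx": 0.0, "dy": 0.0, "dz": -1.7, "turn": 0.0}
    - {"dx": 0.0, "dy": 0.0, "dz": -0.9, "turn": 0.0}
    - {"dx": 0.0, "dy": 0.0, "dz": 0.0, "turn": 0.0}

```text
time: 2.23
tool_pos: [0.4708, -0.2401, 0.0966]
tcp_rot: [-1.174, -2.908, -0.001]
wrist_force: [-0.9, 0.4, 0.1]
width: 1.0
```

Call:
jog_arm:
  motion:
    - {"dx": 0.0, "dy": 0.0, "dz": 0.0, "turn": 0.0}
    - {"dx": 0.0, "dy": 0.0, "dz": 0.0, "turn": 0.0}
    - {"dx": 0.0, "dy": 0.0, "dz": 0.0, "turn": 0.0}
    - {"dx": 0.0, "dy": 0.0, "dz": 0.0, "turn": 0.0}
    - {"dx": 0.0, "dy": 0.0, "dz": 0.0, "turn": 0.0}
    - {"dx": 0.0, "dy": 0.0, "dz": 0.0, "turn": 0.0}
    - {"dx": 0.0, "dy": 0.0, "dz": 0.0, "turn": 0.0}
    - {"dx": 0.0, "dy": 0.0, "dz": 0.0, "turn": 0.0}
  fingers: 0.5
  grip_force: 50

```text
time: 2.9
tool_pos: [0.4734, -0.2414, 0.1003]
tcp_rot: [1.172, 2.913, -0.0]
wrist_force: [-1.8, -0.2, 5.9]
width: 0.184
```

Call:
jog_arm:
  motion:
    - {"dx": 0.0, "dy": 0.0, "dz": 1.0, "turn": 0.0}
    - {"dx": 0.0, "dy": 0.0, "dz": 2.0, "turn": 0.0}
    - {"dx": 0.0, "dy": 0.0, "dz": 2.0, "turn": 0.0}
    - {"dx": 0.0, "dy": 0.0, "dz": 2.5, "turn": 0.0}
    - {"dx": 0.0, "dy": 0.0, "dz": 2.5, "turn": 0.0}
    - {"dx": 0.0, "dy": 0.0, "dz": 2.5, "turn": 0.0}
    - {"dx": 0.0, "dy": 0.0, "dz": 2.0, "turn": 0.0}
    - {"dx": 0.0, "dy": 0.0, "dz": 1.0, "turn": 0.0}
    - {"dx": 0.0, "dy": 0.0, "dz": 0.0, "turn": 0.0}

```text
time: 3.65
tool_pos: [0.4739, -0.2416, 0.2571]
tcp_rot: [1.171, 2.91, -0.001]
wrist_force: [0.3, 0.1, -2.7]
width: 0.178
```

Run:
```python
from h import *
s=bot.read_state();print(s['time'],s['tool_pos'],s['width'],s['wrist_force'])
z=np.load('top.npz');c=z['p'][165:225,190:280];g=cv2.resize(c,None,fx=7,fy=7,interpolation=cv2.INTER_CUBIC);g=np.clip(g*1.5,0,255).astype('u1')
z=np.load('scene.npz');c=z['p'][120:180,340:430];g2=cv2.resize(c,None,fx=7,fy=7,interpolation=cv2.INTER_CUBIC)
save('bar.png',cv2.resize(np.vstack([g,g2]),None,fx=.7,fy=.7))
```

```text
3.65 [ 0.47394348 -0.24162634  0.25709938] 0.17785899718672743 [ 0.25147782  0.0822622  -2.65031377]
```

View pics/bar.png

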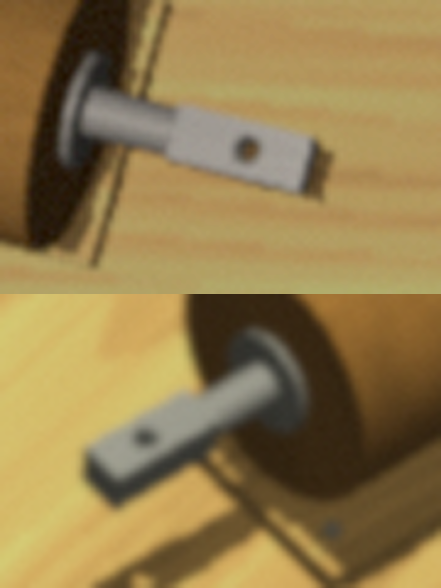

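The hole is visible, at about (240.6,195.4) in the top view and (369.6,149.2) in the scene view. The bar's square top face runs from the shoulder to the free end.

```bash
cat >> h.py <<'E'
def onplane(ci,u,v,z,H=400):
    f=H/2/np.tan(np.radians(ci['vertical_fov'])/2);R=np.array(ci['R']);t=np.array(ci['t'])
    C=-R.T@t;r=R.T@np.array([(u-ci['cx'])/f,(v-ci['cy'])/f,1]);return C+r*(z-C[2])/r[2]
E
python3 - <<'E'
from h import *
# corners from crop: near-left shoulder, free end corners (top face)
for n,off,dy,L in(('top',(190,165),0,dict(hole=(248,149),s1=(181,103),s2=(165,157),e1=(317,138),e2=(303,191))),
                  ('scene',(340,120),294,dict(hole=(145,437),e1=(86,456),e2=(120,484),s1=(183,393)))):
    ci=viewer.camera_info(n)
    for k,(a,b) in L.items(): print(n,k,onplane(ci,a/4.9+off[0]-.4,(b-dy)/4.9+off[1]-.4,.123).round(4))
for n in('top','scene'):
    z=np.load(n+'.npz');X=z['X'];a=X[165:225,195:270] if n=='top' else X[125:172,350:400]
    Q=a.reshape(-1,3);Q=Q[(Q[:,2]>.1195)&(Q[:,2]<.128)&(Q[:,1]<.06)];print(n,len(Q),Q[:,2].mean(),cv2.minAreaRect(Q[:,:2].astype(np.float32)*1000))
E
```

```text
top hole [0.5361 0.0204 0.123 ]
top s1 [0.5582 0.0541 0.123 ]
top s2 [0.5314 0.061  0.123 ]
top e1 [ 0.5422 -0.0133  0.123 ]
top e2 [ 0.5159 -0.0072  0.123 ]
scene hole [0.5358 0.022  0.123 ]
scene e1 [ 0.5203 -0.0081  0.123 ]
scene e2 [ 0.5455 -0.0115  0.123 ]
scene s1 [0.5325 0.0592 0.123 ]
top 306 0.12398632020029399 ((536.3524169921875, 26.493728637695312), (71.46766662597656, 28.310842514038086), 76.68669128417969)
scene 237 0.1237790594599232 ((537.0748291015625, 25.054819107055664), (71.92848205566406, 30.847898483276367), 77.37635040283203)
```

Call:
jog_arm:
  motion:
    - {"dx": 0.4, "dy": 1.7, "dz": 0.0, "turn": -0.0863}
    - {"dx": 0.4, "dy": 1.7, "dz": 0.0, "turn": -0.0863}
    - {"dx": 0.4, "dy": 1.7, "dz": 0.0, "turn": -0.0863}
    - {"dx": 0.4, "dy": 1.7, "dz": 0.0, "turn": -0.0863}
    - {"dx": 0.4, "dy": 1.7, "dz": 0.0, "turn": -0.0863}
    - {"dx": 0.4, "dy": 1.7, "dz": 0.0, "turn": -0.0863}
    - {"dx": 0.4, "dy": 1.7, "dz": 0.0, "turn": -0.0863}
    - {"dx": 0.4, "dy": 1.7, "dz": 0.0, "turn": -0.0863}
    - {"dx": 0.4, "dy": 1.7, "dz": 0.0, "turn": -0.0863}
    - {"dx": 0.4, "dy": 1.7, "dz": 0.0, "turn": -0.0863}
    - {"dx": 0.4, "dy": 1.7, "dz": 0.0, "turn": -0.0863}
    - {"dx": 0.4, "dy": 1.7, "dz": 0.0, "turn": -0.0863}

```text
time: 4.65
tool_pos: [0.5194, -0.0359, 0.2517]
tcp_rot: [-2.463, -1.945, 0.005]
wrist_force: [-0.1, -0.1, -2.5]
width: 0.182
```

Call:
jog_arm:
  motion:
    - {"dx": 0.0, "dy": 0.0, "dz": 0.0, "turn": 0.0}
    - {"dx": 0.0, "dy": 0.0, "dz": 0.0, "turn": 0.0}
    - {"dx": 0.0, "dy": 0.0, "dz": 0.0, "turn": 0.0}

```text
time: 4.9
tool_pos: [0.5198, -0.0372, 0.2527]
tcp_rot: [-2.458, -1.954, 0.004]
wrist_force: [-0.1, -0.6, -2.0]
width: 0.181
```

Run:
```python
from h import *
s=bot.read_state();r=s['tcp_rot'];print(s['time'],s['tool_pos'],'tooly',(2*np.arctan2(r[1],r[0])-np.pi/2)%np.pi-np.pi,s['wrist_force'])
p,d,ci=cap('wrist');save('w2.png',p);X=cloud(d,ci);np.savez('w2.npz',p=p,d=d,X=X,**{k:ci[k] for k in ci})
```

```text
4.9 [ 0.51981904 -0.03724098  0.25271879] tooly -0.22773154968002451 [-0.09389603 -0.56990161 -1.97781201]
```

View pics/w2.png

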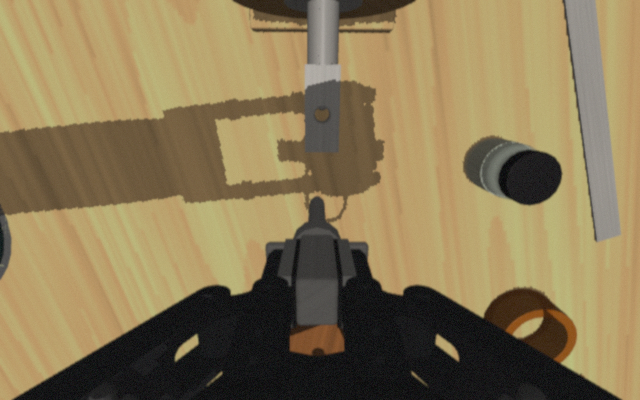

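The wrist view shows the hole at about (322,114) with the bar vertical in the picture, and the pin's tip at about (317,202).

Run:
```python
from h import *
z=np.load('w2.npz');ci={k:z[k] for k in('vertical_fov','cx','cy','R','t')}
p=z['p'];g=p[:,:,:].astype(int).sum(2)
print('hole',onplane(ci,322,114,.123),'tip',onplane(ci,317,202,.1604))
for u,v in((305,66),(340,66),(305,151),(338,151)):print(onplane(ci,u,v,.123))
X=z['X'];Q=X[60:155,295:350].reshape(-1,3);Q=Q[(Q[:,2]>.117)&(Q[:,2]<.129)];print(len(Q),np.median(Q[:,2]),cv2.minAreaRect(Q[:,:2].astype(np.float32)*1000))
Y=X[98:132,308:336];m=(Y[...,2]<.115)&(Y[...,2]>.01);print(m.sum());vv,uu=np.nonzero(m);print(uu.mean()+308,vv.mean()+98)
T=X[195:235,300:335].reshape(-1,3);T=T[(T[:,2]>.15)&(T[:,2]<.23)];
for l in np.arange(.15,.23,.01):
    q=T[(T[:,2]>l)&(T[:,2]<l+.01)]
    if len(q):print(l.round(3),len(q),q.mean(0))
c=cv2.resize(p[60:240,270:380],None,fx=4,fy=4,interpolation=cv2.INTER_CUBIC)[:600]
```

```text
hole [0.53808149 0.02234372 0.123     ] tip [ 0.52016544 -0.03782833  0.1604    ]
[0.53321204 0.06053715 0.123     ]
[0.55964227 0.05441177 0.123     ]
[ 0.51770544 -0.00360885  0.123     ]
[ 0.54445413 -0.00977787  0.123     ]
2983 0.12349099888566394 ((539.3894653320312, 27.67259979248047), (71.05158996582031, 27.5203857421875), 76.44388580322266)
38
322.39473684210526 113.78947368421052
0.16 15 [ 0.5210223  -0.03204602  0.16774622]
0.17 64 [ 0.52101127 -0.03225849  0.17487323]
0.18 73 [ 0.52125626 -0.03212125  0.18532068]
0.19 72 [ 0.5211105  -0.03220352  0.19521945]
0.2 93 [ 0.5213388  -0.03215195  0.2048808 ]
0.21 43 [ 0.52143694 -0.03169797  0.21245318]
```

Call:
jog_arm:
  motion:
    - {"dx": 0.3, "dy": 1.0, "dz": 0.0, "turn": 0.0}
    - {"dx": 0.3, "dy": 1.0, "dz": 0.0, "turn": 0.0}
    - {"dx": 0.3, "dy": 1.0, "dz": 0.0, "turn": 0.0}
    - {"dx": 0.3, "dy": 1.0, "dz": -0.5, "turn": 0.0}
    - {"dx": 0.3, "dy": 1.0, "dz": -0.5, "turn": 0.0}
    - {"dx": 0.3, "dy": 0.95, "dz": -0.5, "turn": 0.0}
    - {"dx": 0.0, "dy": 0.0, "dz": -0.5, "turn": 0.0}
    - {"dx": 0.0, "dy": 0.0, "dz": -0.5, "turn": 0.0}
    - {"dx": 0.0, "dy": 0.0, "dz": -0.3, "turn": 0.0}
    - {"dx": 0.0, "dy": 0.0, "dz": 0.0, "turn": 0.0}
    - {"dx": 0.0, "dy": 0.0, "dz": 0.0, "turn": 0.0}
    - {"dx": 0.0, "dy": 0.0, "dz": 0.0, "turn": 0.0}

```text
time: 5.95
tool_pos: [0.5389, 0.0221, 0.2265]
tcp_rot: [2.462, 1.951, 0.0]
wrist_force: [-0.5, 1.1, -2.7]
width: 0.178
```

Run:
```python
from h import *
s=bot.read_state();print(s['time'],s['tool_pos'],s['wrist_force'])
p,d,ci=cap('wrist');X=cloud(d,ci)
c=cv2.resize(p[130:330,230:430],None,fx=3,fy=3,interpolation=cv2.INTER_CUBIC)
p2,d2,_=cap('scene');c2=cv2.resize(p2[95:185,330:440],None,fx=5,fy=5,interpolation=cv2.INTER_CUBIC)
save('w3.png',np.hstack([c[:450,:400],c2[:,:400]]))
```

```text
5.95 [0.53885842 0.02209294 0.22650509] [-0.52376071  1.1347316  -2.67178902]
```

View pics/w3.png

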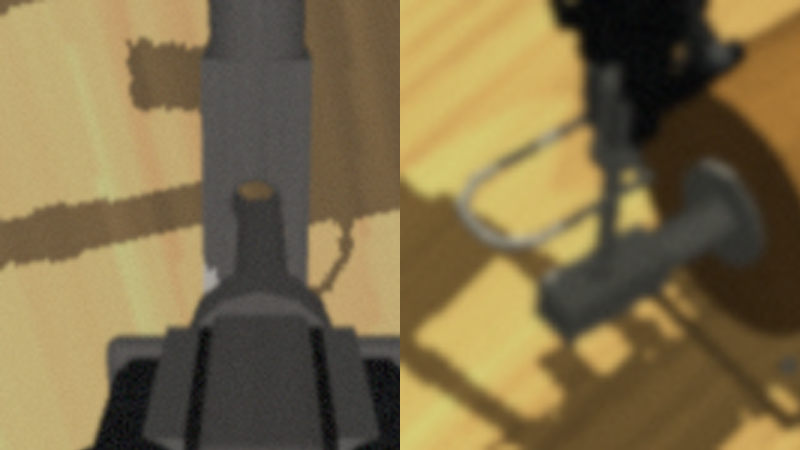

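The pin's tip hangs about 11 mm above the bar, in line with the visible hole across the bar. Now feeling down.

Call:
jog_arm:
  motion:
    - {"dx": -0.05, "dy": 0.0, "dz": -0.2, "turn": 0.0}
    - {"dx": 0.0, "dy": 0.0, "dz": -0.2, "turn": 0.0}
    - {"dx": 0.0, "dy": 0.0, "dz": -0.2, "turn": 0.0}
    - {"dx": 0.0, "dy": 0.0, "dz": -0.2, "turn": 0.0}
    - {"dx": 0.0, "dy": 0.0, "dz": -0.2, "turn": 0.0}
    - {"dx": 0.0, "dy": 0.0, "dz": -0.1, "turn": 0.0}
    - {"dx": 0.0, "dy": 0.0, "dz": -0.1, "turn": 0.0}
    - {"dx": 0.0, "dy": 0.0, "dz": 0.0, "turn": 0.0}
    - {"dx": 0.0, "dy": 0.0, "dz": 0.0, "turn": 0.0}

```text
time: 6.8
tool_pos: [0.5382, 0.0225, 0.2142]
tcp_rot: [-2.461, -1.952, 0.0]
wrist_force: [0.6, 0.9, -2.4]
width: 0.182
```

Call:
jog_arm:
  motion:
    - {"dx": 0.0, "dy": 0.0, "dz": -0.1, "turn": 0.0}
    - {"dx": 0.0, "dy": 0.0, "dz": -0.1, "turn": 0.0}
    - {"dx": 0.0, "dy": 0.0, "dz": -0.1, "turn": 0.0}
    - {"dx": 0.0, "dy": 0.0, "dz": -0.1, "turn": 0.0}
    - {"dx": 0.0, "dy": 0.0, "dz": 0.0, "turn": 0.0}
    - {"dx": 0.0, "dy": 0.0, "dz": 0.0, "turn": 0.0}

```text
time: 7.3
tool_pos: [0.5381, 0.0224, 0.2101]
tcp_rot: [-2.461, -1.952, 0.001]
wrist_force: [-0.4, -0.6, -2.6]
width: 0.181
```

Call:
jog_arm:
  motion:
    - {"dx": 0.0, "dy": 0.0, "dz": -0.1, "turn": 0.0}
    - {"dx": 0.0, "dy": 0.0, "dz": -0.1, "turn": 0.0}
    - {"dx": 0.0, "dy": 0.0, "dz": -0.1, "turn": 0.0}
    - {"dx": 0.0, "dy": 0.0, "dz": -0.1, "turn": 0.0}
    - {"dx": 0.0, "dy": 0.0, "dz": 0.0, "turn": 0.0}
    - {"dx": 0.0, "dy": 0.0, "dz": 0.0, "turn": 0.0}

```text
time: 7.8
tool_pos: [0.538, 0.0223, 0.206]
tcp_rot: [-2.461, -1.952, 0.001]
wrist_force: [-1.2, -1.6, -2.8]
width: 0.179
```

Call:
jog_arm:
  motion:
    - {"dx": -0.03, "dy": -0.03, "dz": -0.1, "turn": 0.0}
    - {"dx": 0.0, "dy": 0.0, "dz": -0.1, "turn": 0.0}
    - {"dx": 0.0, "dy": 0.0, "dz": -0.1, "turn": 0.0}
    - {"dx": 0.0, "dy": 0.0, "dz": 0.0, "turn": 0.0}
    - {"dx": 0.0, "dy": 0.0, "dz": 0.0, "turn": 0.0}

```text
time: 8.22
tool_pos: [0.538, 0.0221, 0.2032]
tcp_rot: [2.461, 1.952, 0.0]
wrist_force: [0.3, -2.5, -2.1]
width: 0.178
```

Call:
jog_arm:
  motion:
    - {"dx": 0.0, "dy": -0.04, "dz": -0.1, "turn": 0.0}
    - {"dx": 0.0, "dy": 0.0, "dz": -0.1, "turn": 0.0}
    - {"dx": 0.0, "dy": 0.0, "dz": -0.1, "turn": 0.0}
    - {"dx": 0.0, "dy": 0.0, "dz": 0.0, "turn": 0.0}
    - {"dx": 0.0, "dy": 0.0, "dz": 0.0, "turn": 0.0}

```text
time: 8.63
tool_pos: [0.5381, 0.0214, 0.2002]
tcp_rot: [2.46, 1.952, -0.0]
wrist_force: [0.3, -4.1, -1.9]
width: 0.18
```

Call:
jog_arm:
  motion:
    - {"dx": -0.02, "dy": -0.08, "dz": 0.0, "turn": 0.0}
    - {"dx": 0.0, "dy": 0.0, "dz": -0.1, "turn": 0.0}
    - {"dx": 0.0, "dy": 0.0, "dz": -0.1, "turn": 0.0}
    - {"dx": 0.0, "dy": 0.0, "dz": 0.0, "turn": 0.0}
    - {"dx": 0.0, "dy": 0.0, "dz": 0.0, "turn": 0.0}

```text
time: 9.05
tool_pos: [0.5377, 0.0209, 0.198]
tcp_rot: [2.461, 1.952, -0.001]
wrist_force: [-0.3, -3.7, -1.0]
width: 0.183
```

Call:
jog_arm:
  motion:
    - {"dx": -0.01, "dy": -0.04, "dz": -0.1, "turn": 0.0}
    - {"dx": 0.0, "dy": 0.0, "dz": -0.1, "turn": 0.0}
    - {"dx": 0.0, "dy": 0.0, "dz": -0.1, "turn": 0.0}
    - {"dx": 0.0, "dy": 0.0, "dz": 0.0, "turn": 0.0}
    - {"dx": 0.0, "dy": 0.0, "dz": 0.0, "turn": 0.0}

```text
time: 9.47
tool_pos: [0.5374, 0.0207, 0.195]
tcp_rot: [-2.461, -1.952, 0.001]
wrist_force: [-1.5, -2.8, 1.5]
width: 0.176
```

Call:
jog_arm:
  motion:
    - {"dx": -0.04, "dy": -0.05, "dz": -0.1, "turn": 0.0}
    - {"dx": 0.0, "dy": 0.0, "dz": -0.1, "turn": 0.0}
    - {"dx": 0.0, "dy": 0.0, "dz": -0.1, "turn": 0.0}
    - {"dx": 0.0, "dy": 0.0, "dz": -0.1, "turn": 0.0}
    - {"dx": 0.0, "dy": 0.0, "dz": -0.1, "turn": 0.0}
    - {"dx": 0.0, "dy": 0.0, "dz": 0.0, "turn": 0.0}
    - {"dx": 0.0, "dy": 0.0, "dz": 0.0, "turn": 0.0}

```text
time: 10.05
tool_pos: [0.5373, 0.0204, 0.1903]
tcp_rot: [-2.461, -1.952, -0.001]
wrist_force: [-1.1, -1.6, 2.5]
width: 0.18
```

Call:
jog_arm:
  motion:
    - {"dx": -0.02, "dy": -0.02, "dz": -0.15, "turn": 0.0}
    - {"dx": 0.0, "dy": 0.0, "dz": -0.15, "turn": 0.0}
    - {"dx": 0.0, "dy": 0.0, "dz": -0.15, "turn": 0.0}
    - {"dx": 0.0, "dy": 0.0, "dz": -0.15, "turn": 0.0}
    - {"dx": 0.0, "dy": 0.0, "dz": -0.15, "turn": 0.0}
    - {"dx": 0.0, "dy": 0.0, "dz": -0.15, "turn": 0.0}
    - {"dx": 0.0, "dy": 0.0, "dz": 0.0, "turn": 0.0}
    - {"dx": 0.0, "dy": 0.0, "dz": 0.0, "turn": 0.0}

```text
time: 10.72
tool_pos: [0.5373, 0.0202, 0.1813]
tcp_rot: [-2.461, -1.952, -0.001]
wrist_force: [-1.7, -0.3, 2.8]
width: 0.181
```

Call:
jog_arm:
  motion:
    - {"dx": -0.03, "dy": 0.0, "dz": -0.2, "turn": 0.0}
    - {"dx": 0.0, "dy": 0.0, "dz": -0.2, "turn": 0.0}
    - {"dx": 0.0, "dy": 0.0, "dz": -0.2, "turn": 0.0}
    - {"dx": 0.0, "dy": 0.0, "dz": -0.2, "turn": 0.0}
    - {"dx": 0.0, "dy": 0.0, "dz": -0.2, "turn": 0.0}
    - {"dx": 0.0, "dy": 0.0, "dz": -0.2, "turn": 0.0}
    - {"dx": 0.0, "dy": 0.0, "dz": -0.2, "turn": 0.0}
    - {"dx": 0.0, "dy": 0.0, "dz": 0.0, "turn": 0.0}
    - {"dx": 0.0, "dy": 0.0, "dz": 0.0, "turn": 0.0}

```text
time: 11.47
tool_pos: [0.5372, 0.0202, 0.1673]
tcp_rot: [2.461, 1.952, 0.002]
wrist_force: [0.2, -0.2, 2.1]
width: 0.184
```

Call:
jog_arm:
  motion:
    - {"dx": -0.02, "dy": 0.0, "dz": -0.2, "turn": 0.0}
    - {"dx": 0.0, "dy": 0.0, "dz": -0.2, "turn": 0.0}
    - {"dx": 0.0, "dy": 0.0, "dz": -0.2, "turn": 0.0}
    - {"dx": 0.0, "dy": 0.0, "dz": -0.2, "turn": 0.0}
    - {"dx": 0.0, "dy": 0.0, "dz": -0.2, "turn": 0.0}
    - {"dx": 0.0, "dy": 0.0, "dz": -0.2, "turn": 0.0}
    - {"dx": 0.0, "dy": 0.0, "dz": -0.2, "turn": 0.0}
    - {"dx": 0.0, "dy": 0.0, "dz": 0.0, "turn": 0.0}
    - {"dx": 0.0, "dy": 0.0, "dz": 0.0, "turn": 0.0}

```text
time: 12.22
tool_pos: [0.5371, 0.0202, 0.1534]
tcp_rot: [2.461, 1.952, 0.002]
wrist_force: [0.8, 1.0, 3.0]
width: 0.179
```

Call:
jog_arm:
  motion:
    - {"dx": 0.0, "dy": 0.0, "dz": -0.2, "turn": 0.0}
    - {"dx": 0.0, "dy": 0.0, "dz": -0.2, "turn": 0.0}
    - {"dx": 0.0, "dy": 0.0, "dz": -0.2, "turn": 0.0}
    - {"dx": 0.0, "dy": 0.0, "dz": -0.2, "turn": 0.0}
    - {"dx": 0.0, "dy": 0.0, "dz": -0.1, "turn": 0.0}
    - {"dx": 0.0, "dy": 0.0, "dz": -0.1, "turn": 0.0}
    - {"dx": 0.0, "dy": 0.0, "dz": 0.0, "turn": 0.0}
    - {"dx": 0.0, "dy": 0.0, "dz": 0.0, "turn": 0.0}

```text
time: 12.88
tool_pos: [0.5371, 0.0202, 0.1436]
tcp_rot: [2.461, 1.952, 0.002]
wrist_force: [-0.4, 0.7, 4.5]
width: 0.178
```

Call:
jog_arm:
  motion:
    - {"dx": 0.0, "dy": 0.0, "dz": -0.1, "turn": 0.0}
    - {"dx": 0.0, "dy": 0.0, "dz": 0.0, "turn": 0.0}
    - {"dx": 0.0, "dy": 0.0, "dz": 0.0, "turn": 0.0}

```text
time: 13.13
tool_pos: [0.5371, 0.0202, 0.1426]
tcp_rot: [2.461, 1.952, 0.002]
wrist_force: [1.5, 2.3, 4.2]
width: 0.184
```

Call:
jog_arm:
  motion:
    - {"dx": 0.0, "dy": 0.02, "dz": -0.07, "turn": 0.0}
    - {"dx": 0.0, "dy": 0.0, "dz": 0.0, "turn": 0.0}
    - {"dx": 0.0, "dy": 0.0, "dz": 0.0, "turn": 0.0}

```text
time: 13.38
tool_pos: [0.5371, 0.0202, 0.1419]
tcp_rot: [2.461, 1.952, 0.002]
wrist_force: [0.3, 1.1, 4.2]
width: 0.182
```

Call:
jog_arm:
  motion:
    - {"dx": 0.0, "dy": 0.0, "dz": -0.07, "turn": 0.0}
    - {"dx": 0.0, "dy": 0.0, "dz": 0.0, "turn": 0.0}
    - {"dx": 0.0, "dy": 0.0, "dz": 0.0, "turn": 0.0}

```text
time: 13.63
tool_pos: [0.5371, 0.0202, 0.1413]
tcp_rot: [2.461, 1.952, 0.002]
wrist_force: [0.6, 1.1, 6.3]
width: 0.183
```

Call:
jog_arm:
  motion:
    - {"dx": 0.0, "dy": 0.0, "dz": -0.06, "turn": 0.0}
    - {"dx": 0.0, "dy": 0.0, "dz": 0.0, "turn": 0.0}
    - {"dx": 0.0, "dy": 0.0, "dz": 0.0, "turn": 0.0}

```text
time: 13.88
tool_pos: [0.5371, 0.0202, 0.1413]
tcp_rot: [2.461, 1.952, 0.002]
wrist_force: [-0.3, 1.4, 8.3]
width: 0.182
```

Call:
jog_arm:
  motion:
    - {"dx": 0.0, "dy": 0.0, "dz": -0.05, "turn": 0.0}
    - {"dx": 0.0, "dy": 0.0, "dz": 0.0, "turn": 0.0}
    - {"dx": 0.0, "dy": 0.0, "dz": 0.0, "turn": 0.0}

```text
time: 14.13
tool_pos: [0.5372, 0.0202, 0.1413]
tcp_rot: [2.461, 1.952, 0.002]
wrist_force: [-1.2, 1.9, 11.0]
width: 0.18
```

The tool stopped at z = 0.1413 while the force rose, and seating was predicted at 0.1413, so the collar is home. Releasing and backing off.

Call:
jog_arm:
  motion:
    - {"dx": 0.0, "dy": 0.0, "dz": 0.1, "turn": 0.0}
    - {"dx": 0.0, "dy": 0.0, "dz": 0.0, "turn": 0.0}
    - {"dx": 0.0, "dy": 0.0, "dz": 0.0, "turn": 0.0}
    - {"dx": 0.0, "dy": 0.0, "dz": 0.0, "turn": 0.0}
    - {"dx": 0.0, "dy": 0.0, "dz": 0.0, "turn": 0.0}
    - {"dx": 0.0, "dy": 0.0, "dz": 0.0, "turn": 0.0}
  fingers: 5.0

```text
time: 14.63
tool_pos: [0.5361, 0.0201, 0.1402]
tcp_rot: [-2.461, -1.952, 0.001]
wrist_force: [-0.4, -0.3, -0.7]
width: 0.59
```

Call:
jog_arm:
  motion:
    - {"dx": 0.0, "dy": 0.0, "dz": 1.0, "turn": 0.0}
    - {"dx": 0.0, "dy": 0.0, "dz": 2.0, "turn": 0.0}
    - {"dx": 0.0, "dy": 0.0, "dz": 2.5, "turn": 0.0}
    - {"dx": 0.0, "dy": 0.0, "dz": 2.0, "turn": 0.0}
    - {"dx": -0.5, "dy": -2.0, "dz": 0.0, "turn": 0.0}
    - {"dx": -0.5, "dy": -2.0, "dz": 0.0, "turn": 0.0}
    - {"dx": -0.5, "dy": -2.0, "dz": 0.0, "turn": 0.0}
    - {"dx": -0.5, "dy": -2.0, "dz": 0.0, "turn": 0.0}
    - {"dx": -0.2, "dy": -1.0, "dz": 0.0, "turn": 0.0}
    - {"dx": 0.0, "dy": 0.0, "dz": 0.0, "turn": 0.0}
    - {"dx": 0.0, "dy": 0.0, "dz": 0.0, "turn": 0.0}

```text
time: 15.55
tool_pos: [0.5148, -0.0699, 0.2162]
tcp_rot: [-2.463, -1.951, -0.001]
wrist_force: [0.7, 0.3, -0.6]
width: 0.586
```

Run:
```python
from h import *
s=bot.read_state();print(s['time'],s['tool_pos'],s['wrist_force'],s['width'])
p,d,ci=cap('wrist');X=cloud(d,ci);np.savez('w4.npz',X=X,p=p)
p2,d2,ci2=cap('scene');X2=cloud(d2,ci2);c2=cv2.resize(p2[95:185,330:440],None,fx=3.6,fy=3.6,interpolation=cv2.INTER_CUBIC)
save('w4.png',np.hstack([cv2.resize(p[:,100:500],None,fx=.81,fy=.81),c2]))
c=np.array([.5371,.0202]);e=np.array([np.cos(1.342),np.sin(1.342)]);n=np.array([-e[1],e[0]])
for Y in(X,X2):
    P=Y.reshape(-1,3);d=P[:,:2]-c;x=d@e;y=d@n
    for nm,m in(('top',(abs(x)<.014)&(abs(y)<.014)&(P[:,2]>.165)&(P[:,2]<.2)),('ring',(x<-.04)&(x>-.1)&(abs(y)<.04)&(P[:,2]>.1)&(P[:,2]<.15)),('collar',(abs(x)<.016)&(abs(y)<.016)&(P[:,2]>.128)&(P[:,2]<.141))):
        if m.sum():print(nm,m.sum(),x[m].mean(),y[m].mean(),x[m].min(),x[m].max(),y[m].min(),y[m].max(),np.percentile(P[m,2],[5,50,95]))
```

```text
15.55 [ 0.51476137 -0.06990868  0.2162173 ] [ 0.69717973  0.26959516 -0.62129577] 0.5858476601351017
top 1312 0.0006722554056789599 -0.0004882722360079176 -0.00908551143541003 0.010705394566780256 -0.008464738895770173 0.007573129195553316 [0.17755847 0.17930339 0.18053295]
ring 1160 -0.06600633835481036 -0.00024503794106027016 -0.08582389137406382 -0.040011483112033355 -0.026833461627093828 0.026158410064073778 [0.12991229 0.13156835 0.13283413]
collar 362 -0.0022373350232080843 0.0011413205266371151 -0.01157658365795726 0.00936407858072268 -0.015818003277369253 0.01599744731621708 [0.1308857  0.13510385 0.13664435]
top 71 -0.0032456820277599785 -0.0009329670144788103 -0.012152112946034141 0.007766120759250935 -0.007680638705462916 0.011767301595640154 [0.16739268 0.17840783 0.18184033]
ring 89 -0.06749927437342217 -0.000676186546394678 -0.08872450864664347 -0.04000900554338046 -0.02548237901000694 0.02788956838110126 [0.12912077 0.13269152 0.1356061 ]
collar 46 -0.0057182866724706455 -0.004394619300171157 -0.013597203083575482 0.006342062004626127 -0.014861354445310698 0.009438782103476102 [0.12938613 0.13445138 0.13990523]
```

View pics/w4.png

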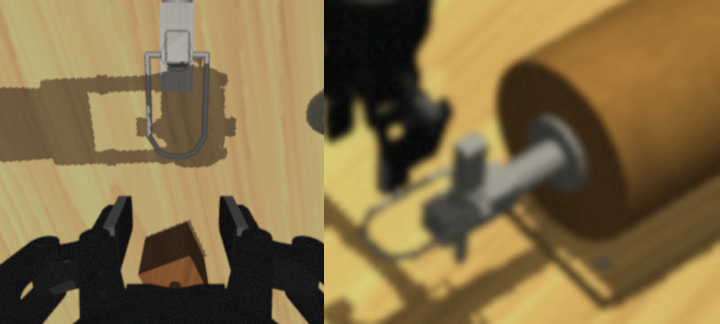

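The collar is home: the pin's top is at 0.179 as expected. The ring is open and centred, with its cross bar about 86 mm past the pin. Next I press it down with the fingers shut.

Call:
jog_arm:
  motion:
    - {"dx": 0.1, "dy": 0.4, "dz": 0.0, "turn": 0.0}
    - {"dx": 0.0, "dy": 0.0, "dz": 0.0, "turn": 0.0}
    - {"dx": 0.0, "dy": 0.0, "dz": -1.0, "turn": 0.0}
    - {"dx": 0.0, "dy": 0.0, "dz": -1.5, "turn": 0.0}
    - {"dx": 0.0, "dy": 0.0, "dz": -1.5, "turn": 0.0}
    - {"dx": 0.0, "dy": 0.0, "dz": -1.5, "turn": 0.0}
    - {"dx": 0.0, "dy": 0.0, "dz": -1.0, "turn": 0.0}
    - {"dx": 0.0, "dy": 0.0, "dz": -0.7, "turn": 0.0}
    - {"dx": 0.0, "dy": 0.0, "dz": 0.0, "turn": 0.0}
    - {"dx": 0.0, "dy": 0.0, "dz": 0.0, "turn": 0.0}
  fingers: 0.0

```text
time: 16.48
tool_pos: [0.5154, -0.0657, 0.1435]
tcp_rot: [-2.461, -1.952, 0.001]
wrist_force: [0.3, 0.0, 0.1]
width: 0.0
```

Call:
jog_arm:
  motion:
    - {"dx": 0.0, "dy": 0.0, "dz": -0.4, "turn": 0.0}
    - {"dx": 0.0, "dy": 0.0, "dz": -0.4, "turn": 0.0}
    - {"dx": 0.0, "dy": 0.0, "dz": -0.4, "turn": 0.0}
    - {"dx": 0.0, "dy": 0.0, "dz": -0.4, "turn": 0.0}
    - {"dx": 0.0, "dy": 0.0, "dz": -0.4, "turn": 0.0}
    - {"dx": 0.0, "dy": 0.0, "dz": 0.0, "turn": 0.0}
    - {"dx": 0.0, "dy": 0.0, "dz": 0.0, "turn": 0.0}

```text
time: 17.07
tool_pos: [0.5158, -0.0662, 0.1239]
tcp_rot: [2.461, 1.952, -0.0]
wrist_force: [0.3, -1.8, 2.9]
width: 0.0
```

Call:
jog_arm:
  motion:
    - {"dx": 0.0, "dy": 0.04, "dz": -0.4, "turn": 0.0}
    - {"dx": 0.02, "dy": 0.06, "dz": -0.4, "turn": 0.0}
    - {"dx": 0.02, "dy": 0.08, "dz": -0.4, "turn": 0.0}
    - {"dx": 0.02, "dy": 0.1, "dz": -0.4, "turn": 0.0}
    - {"dx": 0.03, "dy": 0.12, "dz": -0.4, "turn": 0.0}
    - {"dx": 0.03, "dy": 0.14, "dz": -0.4, "turn": 0.0}
    - {"dx": 0.03, "dy": 0.14, "dz": -0.4, "turn": 0.0}
    - {"dx": 0.0, "dy": 0.0, "dz": 0.0, "turn": 0.0}
    - {"dx": 0.0, "dy": 0.0, "dz": 0.0, "turn": 0.0}

```text
time: 17.82
tool_pos: [0.5169, -0.0588, 0.0954]
tcp_rot: [-2.461, -1.952, 0.001]
wrist_force: [-0.2, -2.7, 3.1]
width: 0.0
```

Call:
jog_arm:
  motion:
    - {"dx": 0.04, "dy": 0.17, "dz": -0.4, "turn": 0.0}
    - {"dx": 0.04, "dy": 0.18, "dz": -0.4, "turn": 0.0}
    - {"dx": 0.04, "dy": 0.2, "dz": -0.4, "turn": 0.0}
    - {"dx": 0.05, "dy": 0.2, "dz": -0.4, "turn": 0.0}
    - {"dx": 0.05, "dy": 0.22, "dz": -0.4, "turn": 0.0}
    - {"dx": 0.05, "dy": 0.22, "dz": -0.4, "turn": 0.0}
    - {"dx": 0.05, "dy": 0.22, "dz": -0.4, "turn": 0.0}
    - {"dx": 0.0, "dy": 0.0, "dz": 0.0, "turn": 0.0}
    - {"dx": 0.0, "dy": 0.0, "dz": 0.0, "turn": 0.0}
    - {"dx": 0.0, "dy": 0.0, "dz": 0.0, "turn": 0.0}

```text
time: 18.65
tool_pos: [0.5193, -0.0449, 0.0669]
tcp_rot: [-2.46, -1.952, 0.002]
wrist_force: [0.3, 0.1, 0.5]
width: -0.007
```

The force has vanished, so the ring has probably snapped shut. Backing off to check.

Call:
jog_arm:
  motion:
    - {"dx": -0.2, "dy": -1.0, "dz": 0.0, "turn": 0.0}
    - {"dx": -0.4, "dy": -1.5, "dz": 0.0, "turn": 0.0}
    - {"dx": -0.4, "dy": -1.5, "dz": 0.5, "turn": 0.0}
    - {"dx": -0.4, "dy": -1.5, "dz": 2.0, "turn": 0.0}
    - {"dx": -0.4, "dy": -1.5, "dz": 3.0, "turn": 0.0}
    - {"dx": -0.4, "dy": -1.5, "dz": 3.0, "turn": 0.0}
    - {"dx": 0.0, "dy": -1.5, "dz": 3.0, "turn": 0.0}
    - {"dx": 0.0, "dy": -1.5, "dz": 3.0, "turn": 0.0}
    - {"dx": 0.0, "dy": 0.0, "dz": 0.0, "turn": 0.0}
    - {"dx": 0.0, "dy": 0.0, "dz": 0.0, "turn": 0.0}
    - {"dx": 0.0, "dy": 0.0, "dz": 0.0, "turn": 0.0}

```text
time: 19.57
tool_pos: [0.4976, -0.1604, 0.2123]
tcp_rot: [-2.462, -1.951, 0.0]
wrist_force: [-0.3, -0.6, -1.2]
width: -0.0
```

Run:
```python
from h import *
s=bot.read_state();print(s['time'],s['tool_pos'],s['wrist_force'])
p,d,ci=cap('wrist');X=cloud(d,ci)
p2,d2,ci2=cap('scene');X2=cloud(d2,ci2);c2=cv2.resize(p2[95:185,330:440],None,fx=3.6,fy=3.6,interpolation=cv2.INTER_CUBIC)
save('w5.png',np.hstack([cv2.resize(p[:,100:500],None,fx=.81,fy=.81),c2]))
c=np.array([.5371,.0202]);e=np.array([np.cos(1.342),np.sin(1.342)]);n=np.array([-e[1],e[0]])
for Y in(X,X2):
    P=Y.reshape(-1,3);d=P[:,:2]-c;x=d@e;y=d@n
    for nm,m in(('top',(abs(x)<.014)&(abs(y)<.014)&(P[:,2]>.165)&(P[:,2]<.2)),('openring',(x<-.04)&(x>-.1)&(abs(y)<.04)&(P[:,2]>.03)&(P[:,2]<.15)),('below',(abs(x)<.03)&(abs(y)<.035)&(P[:,2]>.03)&(P[:,2]<.093))):
        if m.sum():print(nm,m.sum(),x[m].mean(),y[m].mean(),np.percentile(P[m,2],[0,5,50,95]))
```

```text
19.5667 [ 0.49756806 -0.1603974   0.21230948] [-0.30698065 -0.58384197 -1.18097452]
top 71 -0.0027688686457224133 -0.0007412688367510291 [0.16526103 0.16653824 0.17779877 0.18331336]
below 60 -0.0019244748793286629 -0.00665271351060629 [0.04525292 0.04687749 0.06221238 0.08930017]
```

View pics/w5.png

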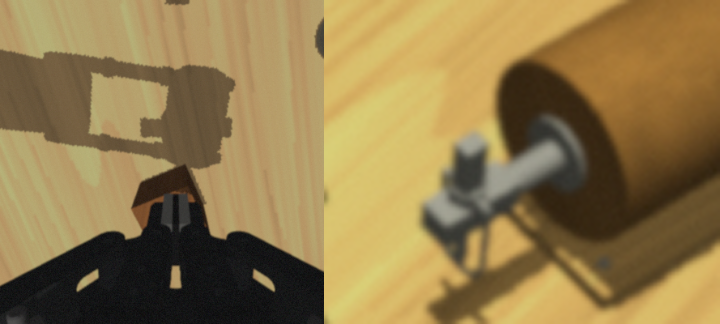

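The scene view shows the ring hanging along the shank below the bar, with its lowest point at z = 0.045 against an expected 0.044. The pin is still seated.

```bash
python3 -c "
from h import *
print(bot.finish_job(),bot.read_state()['time'])"
```

```text
the job is handed in; nothing more can be done
the job is handed in; nothing more can be done
```

The pin is locked in the bar's hole with its ring shut, and I handed the job in at about 20 s of the 67 s allowed. The hand-in gave no verdict.

- **Pin:** I took it from the block with the ring open and turned the ring out past the bar's free end. I then felt it down the hole past the ball. The wrist force stayed at or below about 11 N at the readings I took. The tool stopped at z = 0.1413, which is where I had predicted the collar would seat.
- **Seating check:** After I let go, the grip's top measured 0.178–0.179 m, as expected for a seated collar. The pin's axis was within about 1 mm of where I released it.
- **Ring:** I pressed it down with shut fingers at about 3 to 4 N until it snapped. The last scene picture shows it hanging along the shank, with its lowest point at 0.045 m against about 0.044 m expected.
- **Other objects:** The arm finished clear of everything. I planned the path clear of the tape, jar and carton but did not measure them again at the end.
- **Disagreements:** The top and scene cameras put the hole about 2 mm away from the wrist camera. I used the wrist view, and the pin went in first time. At the end the scene camera was the only one that could see the pin and ring. The wrist camera was out of view of them.

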